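# Index the spare-parts turntable

### The arm

A 6-joint arm with a two-finger parallel gripper is mounted at the origin on the work surface. World frame = base frame: x ahead of the robot, y to its left, z up, the work surface at z = 0. Lengths are in m, angles in rad, forces in N, time in s.
With the tool pointing down it reaches from about 0.375 to 0.9 m from the base axis. Payload 3.1 kg.
Tool frame: the origin (TCP) lies at the very end of the fingers, on their centre line; the grasp point (between the pads) lies 19 mm behind it (tcp_to_grasp is the distance from the TCP to the grasp point, in m); z points along the fingers, y is the direction in which the jaws open and shut (so a half turn about z gives the same grasp; the last joint's range is limited). The gripper opens to 85 mm and grips with 20 to 120 N. Pads are 22 mm wide; open, the fingers measure 114 mm over their backs; the gripper's body (76 mm by 85 mm) begins 54 mm behind the grasp point. The pads swing forward as they close: fully open they stand 13 mm farther back than shut.
Start: joints at [1.121, 0.527, 1.433, -0, 1.181, -0.178], TCP at [0.167, 0.602, 0.199] pointing down, gripper open.
Joint ranges: [-3.08, 3.08], [-0.75, 2.2], [0.22, 2.44], [-1.43, 4.57], [0, 2.65], [-2.85, 2.85]. Speed limits (rad/s): [2.79, 2.79, 3.14, 3.14, 3.14, 3.14].

### API

Orientations are given as a unit quaternion [x, y, z, w].
In Python, from station import sense, snapshot, camera_info, sign_off, tcp_to_grasp gives the robot as it stands.
- The arm moves only by the shell command python3 -m inch 'ROWS' [FORCE]. ROWS is JSON, a list of rows, each a list of 3 entries, a list of its own where there are three numbers: the closure, from -1 (fully open) to 1 (shut), so that 0 is half open, then the shift along the tool's x, y, z normalised to -1 to 1, where 1 is 10 cm, then the turn, a rotation vector about the tool's x, y, z normalised to -1 to 1, where 1 is 360 degrees. In form: [[jaw, [dx, dy, dz], [ax, ay, az]], ...]. A call has 1 to 20 rows; each row is the pose to reach, as a shift and turn from the pose commanded when the call began, along the tool's axes at that moment, turning the shorter way round; what a row does not reach only later rows make up. A row lasts 1/10 s, in which the tool goes at most 50 mm and 8.59 degrees, less where a joint would pass 70% of its speed; a pose out of reach is approached as far as the arm can. A call with a number of a shift or a turn outside -1 to 1 is refused whole. A call with a gripper value outside its range is refused whole. The fingers move at their own pace and stop on an object; FORCE is the grip in N (left out, the last holds). Time passes only in rows, so rows that repeat a pose let the fingers close. It gives the time, the measured TCP pose, the force and the opening at its end, in the units of the state.
- sense(): the state, without advancing time (a new reading comes with each control period).
- snapshot(name): name is "scene" or "top" or "wrist"; returns (picture, depth): 420x560x3 uint8, blue, green, red; 420x560 float32, m along the optical axis (not along the pixel's ray), 0 where there is no reading.
- camera_info(name): a dict with "K" (3x3 intrinsics, pixels), "dist" ([k1, k2, p1, p2, k3] as OpenCV has them; the pictures are not rectified), "origin" and "orientation" of the camera in the world. Camera axes: x right, y down, z forward; pixel columns grow to the right and rows downward; lengths in m; the calibration is good to about 2 mm. A picture is of the moment at which its call begins: read the wrist's pose just before it. camera_info takes no time and is no camera call; for the wrist camera it gives the pose at the moment of the call.
- sign_off(): hands the job in, once; it reports no verdict.
The state is a dict: "t": time; "q": joint angles; "qd": joint speeds; "tau": joint torques, N m; "tcp_pos": TCP position; "tool_rot": TCP orientation; "force": force on the tool from outside, world axes, zero at the start; "ft_torque": the same for the moment, N m; "finger_gap": opening from 0.0 (shut) to 1.0 (fully open).
Only numpy, scipy, OpenCV 4.12 (cv2) and the standard library are available. Lean on these libraries where they do the work, as an engineer would, in place of code of your own. Each camera call takes 0.05 s, during which the arm holds its last target.

### The job

Push the turntable round by its rim, either way, until the part with the green hand knob stands at the front, squarely in line with the yellow pointer, then take the hand away and leave it at rest. Do not touch the parts standing on the turntable: none may be lifted, tipped or shaken out of its nest, and the other things on the deck stay where they are.

Things in the scene. Friction and masses are not known exactly. Their poses are not given: they have to be found in the camera images.
- turntable: Aluminium disc 210 mm across, 20 mm thick, underside 45 mm and top 65 mm above the deck. Turns both ways about its vertical axis, more than a full turn; a stiff bearing (about 1.5 N at the rim) keeps it where it is left. Origin on the axis at the underside; z up, x through one of the lugs; turns with the disc. Four nests 68 mm from the axis, 90 degrees apart.
- lug (a point): One of six equal black lugs standing out level from the disc's rim, 60 degrees apart, as thick as the disc (45 to 65 mm above the deck), 18 mm wide with a round end, reaching 131 mm from the axis. This point: in the lug on the turntable's x axis, 120 mm from the axis, 55 mm above the deck. A fingertip lowered between two lugs, outside the disc, can push a lug along.
- foot: Fixed steel foot under the disc, 170 mm across, 10 mm high, with a central column 90 mm across. Origin on the turntable's axis at deck level. Its -x axis is the front: from the axis out along the yellow arrow (roughly towards the robot; it varies).
- pointer (a point): Tip of the flat yellow arrow, fixed to the foot by a 30 mm wide tongue: it lies just outside the rim, 135 to 185 mm from the axis, 14 mm high, and points inward at the axis. A fingertip 20 mm or more above the deck passes over it. This point is on its top at the tip, 137 mm from the axis.
- front (a point): The front place: a point fixed to the foot, 68 mm from the turntable's axis towards the yellow arrow, at the level of the disc's top (65 mm above the deck). The green knob's part must end straight over it.
- green_knob: The part to bring to the front: bright green five-lobed hand knob, 55 mm across, on a steel hub 32 mm across. Stands loose, upright, in a nest of the turntable (a 5 mm high ring it cannot slide out of, about 2 mm play). 40 mm high. Origin at the centre of its underside, on the disc's top (65 mm above the deck); z up.
- black_knob: Black five-lobed hand knob of the same shape, in the nest that is nearest the front at the start. Stands loose, upright, in a nest of the turntable (a 5 mm high ring it cannot slide out of, about 2 mm play). 40 mm high. Origin at the centre of its underside, on the disc's top (65 mm above the deck); z up.
- roller: Orange roller, 40 mm across, with a steel pin on top. Stands loose, upright, in a nest of the turntable (a 5 mm high ring it cannot slide out of, about 2 mm play). 40 mm high (42 mm with the pin). Origin at the centre of its underside, on the disc's top (65 mm above the deck); z up.
- mini_cylinder: Small square aluminium air cylinder, 32 mm wide. Stands loose, upright, in a nest of the turntable (a 5 mm high ring it cannot slide out of, about 2 mm play). 36 mm high. Origin at the centre of its underside, on the disc's top (65 mm above the deck); z up.
- oil_bottle: White bottle with red cap, 60 mm across, 140 mm high, standing on the deck; origin at the centre of its underside. Leave alone.
- screwdriver: Screwdriver lying on the deck. Leave alone.
- wrench: Wrench lying on the deck. Leave alone.
- parts_bin: Blue open bin 140 x 100 x 50 mm on the deck; origin at the centre of its underside. Leave alone.
Things that resemble listed ones, but are neither listed nor needed, are in the scene too. Of the things shaped like the black_knob, the black one is meant.

How it is judged:
By the outcome, as a careful person would: the job done as asked, in the order asked, and still so for the second after the job is handed in, with the robot touching nothing.
It also fails if it takes over 64 s, if anything falls off the work surface, if the arm or the gripper's body presses on something with over 40 N, if the wrist force passes 120 N, or if a joint passes its speed limit or range.

## Working session

There is one attempt and no reset: what is moved stays moved. The work goes in short steps, Python scripts to look and compute and a shell command to move; the robot and the scene stay as the last step left them, time stands still between calls to the robot, and variables do not carry over. Pictures are saved under pics/ and viewed, and the job is handed in when it is done.

```bash
mkdir -p pics; ls
python3 - <<'E'
from station import *
import cv2,numpy as np
s=sense();print(s['t'],s['tcp_pos'],s['tool_rot'],s['finger_gap'])
for n in("scene","top"):
    p,d=snapshot(n);cv2.imwrite(f'pics/{n}0.png',p);np.save(f'{n}0.npy',d)
    c=camera_info(n);print(n,c)
E
```

```text
pics
0.0 [0.1668029  0.60151235 0.19762549] [ 1.34982238e-01  9.90847411e-01 -1.04125631e-03 -3.45430983e-04] 0.9993203596956033
scene {'K': array([[399.5606816 ,   0.        , 284.1101324 ],
       [  0.        , 399.5606816 , 204.38155552],
       [  0.        ,   0.        ,   1.        ]]), 'dist': array([-0.0251508,  0.       ,  0.       ,  0.       ,  0.       ]), 'origin': array([ 0.91935994, -0.61939582,  0.84262523]), 'orientation': array([ 0.88623878,  0.28046829, -0.10647788, -0.3529601 ])}
top {'K': array([[499.01910692,   0.        , 280.69248659],
       [  0.        , 499.01910692, 212.78891211],
       [  0.        ,   0.        ,   1.        ]]), 'dist': array([-0.15477535,  0.        ,  0.        ,  0.        ,  0.        ]), 'origin': array([0.44678899, 0.00863041, 1.51126451]), 'orientation': array([-0.70325469,  0.71013956, -0.0277363 ,  0.01911378])}
```

View pics/scene0.png

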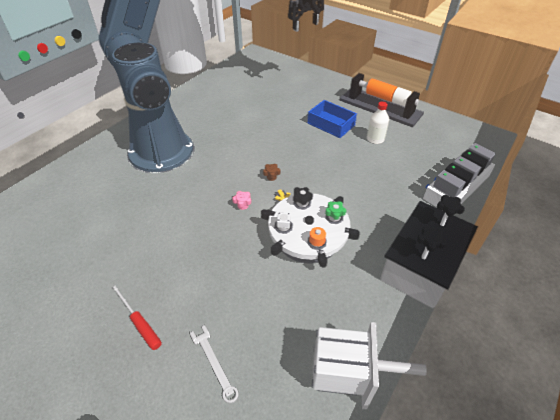

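View pics/top0.png

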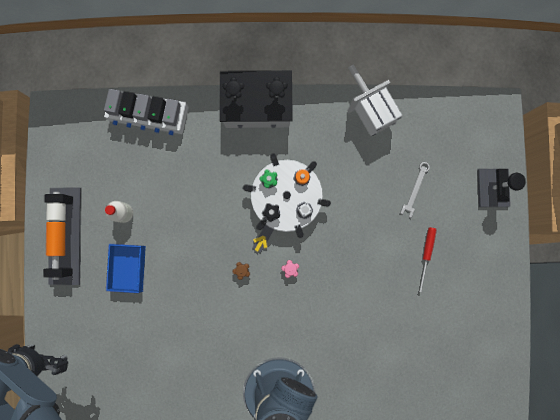

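The top view shows the disc centred near (287,195), with green at (269,178), black at (271,212), roller at (302,177), cylinder at (305,210) and the arrow at (260,243). Pink (290,269) and brown (241,271) are decoy knobs on the deck. Next I'll measure these and enlarge the area.

```bash
cat > h.py <<'E'
from station import *
import cv2,numpy as np
from scipy.spatial.transform import Rotation as R
def toworld(cam,uv,z=None,depth=None):
    uv=np.atleast_2d(np.float64(uv))
    n=cv2.undistortPoints(uv[:,None],cam['K'],cam['dist'])[:,0]
    d=np.c_[n,np.ones(len(n))]@R.from_quat(cam['orientation']).as_matrix().T
    o=cam['origin']
    if z is not None: return o+d*((z-o[2])/d[:,2])[:,None]
    return o+d*np.asarray(depth)[:,None]
def topdown(cam,img,z,x0,x1,y0,y1,ppm):
    # rectified map at height z; rows: x decreasing, cols: y decreasing
    H=int((x1-x0)*ppm);W=int((y1-y0)*ppm)
    r,c=np.mgrid[:H,:W]
    P=np.c_[(x1-r/ppm).ravel(),(y1-c/ppm).ravel(),np.full(H*W,z)]
    Rm=R.from_quat(cam['orientation']).as_matrix().T
    rv,_=cv2.Rodrigues(Rm)
    uv,_=cv2.projectPoints(P,rv,-Rm@cam['origin'],cam['K'],cam['dist'])
    m=uv[:,0].reshape(H,W,2).astype(np.float32)
    return cv2.remap(img,m[...,0],m[...,1],cv2.INTER_CUBIC)
E
cat > m.py <<'E'
from h import *
import sys
n=sys.argv[1]
cam=camera_info("top");p,d=snapshot("top")
c=toworld(cam,[[287,195]],z=.065)[0]
x0,x1,y0,y1=c[0]-.22,c[0]+.18,c[1]-.2,c[1]+.2
for nm,z in(("a",.065),("b",.014)):
    im=topdown(cam,p,z,x0,x1,y0,y1,1500);cv2.imwrite(f'pics/{n}{nm}.png',im)
print(c,x1,y1)
# pointcloud
v,u=np.mgrid[100:300,200:380];uv=np.c_[u.ravel(),v.ravel()]
P=toworld(cam,uv,depth=d[v,u].ravel());hsv=cv2.cvtColor(p,cv2.COLOR_BGR2HSV)[v,u].reshape(-1,3)
near=np.hypot(P[:,0]-c[0],P[:,1]-c[1])
def rep(nm,m): print(nm,m.sum(),P[m].mean(0).round(4),P[m].std(0).round(4)); return P[m].mean(0)
H,S,V=hsv.T.astype(int)
t=P[:,2]
disc=(t>.058)&(t<.071)&(near<.15)
rim=disc&(S<40)&(V>120)
from scipy.spatial import ConvexHull
q=P[rim][:,:2]; 
(cx,cy),r=cv2.minEnclosingCircle(q.astype(np.float32));print('minenc',cx,cy,r)
hq=q[ConvexHull(q).vertices]
A=np.c_[2*hq,np.ones(len(hq))];s=np.linalg.lstsq(A,(hq**2).sum(1),rcond=None)[0];print('hullfit',s[:2],np.sqrt(s[2]+s[0]**2+s[1]**2))
C=s[:2]
near=np.hypot(P[:,0]-C[0],P[:,1]-C[1]);ang=np.degrees(np.arctan2(P[:,1]-C[1],P[:,0]-C[0]))
g=rep('green',(H>45)&(H<80)&(S>120)&(near<.11)&(t>.08))
o=rep('orange',(H>5)&(H<18)&(S>150)&(near<.11)&(t>.08))
b=rep('black',(V<70)&(near<.11)&(near>.035)&(t>.08))
y=rep('yellow',(H>20)&(H<35)&(S>120)&(near<.21)&(near>.125)&(t<.03))
for nm,k in(('g',g),('o',o),('b',b),('y',y)): w=k[:2]-C;print(nm,'r',np.hypot(*w).round(4),'ang',np.degrees(np.arctan2(w[1],w[0])).round(2))
l=(t>.05)&(t<.075)&(near>.112)&(near<.14)&(V<90)
a=ang[l];f=np.angle(np.exp(1j*np.radians(a*6)).mean())/6;print('lug phase mod60',np.degrees(f),l.sum())
lc=P[l];
E
python3 m.py a
```

```text
[ 0.59444405 -0.02840218  0.065     ] 0.7744440450571446 0.17159781935558135
minenc 0.5960269570350647 -0.02639302797615528 0.10533780604600906
hullfit [ 0.59567266 -0.02616426] 0.10414708111236926
green 168 [0.6375 0.0243 0.1037] [0.0122 0.0124 0.0041]
orange 124 [ 0.6443 -0.0708  0.1007] [0.0104 0.0105 0.0041]
black 165 [0.5422 0.0183 0.1038] [0.0122 0.0122 0.0036]
yellow 124 [0.4575 0.0521 0.0137] [0.0114 0.0104 0.0045]
g r 0.0655 ang 50.34
o r 0.066 ang -42.52
b r 0.0695 ang 140.26
y r 0.1587 ang 150.47
lug phase mod60 18.548596478378993 213
```

```bash
python3 -c "
import cv2
p=cv2.imread('pics/top0.png')[140:290,210:370];cv2.imwrite('pics/crop0.png',cv2.resize(p,None,fx=4,fy=4,interpolation=cv2.INTER_CUBIC))"
```

```text
(no output)
```

View pics/aa.png

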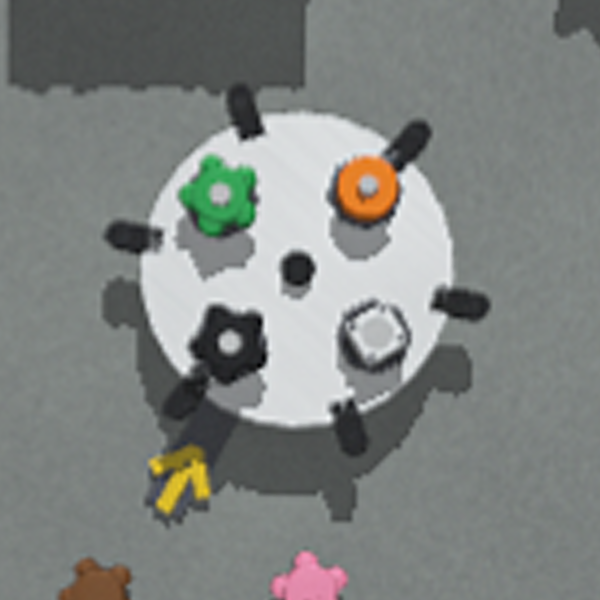

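Enlarged, the green five-lobed knob on the disc is at (220,193), distinct from the pink and brown decoys on the deck. Green is at about 50° and the front at about 150°, so a CCW turn of about 101° is the short way. I'll bring the shut hand over, pushing the lug at 138° from behind.

```bash
python3 -m inch '[[1,[-0.5,-0.4,0],[0,0,0]],[1,[-1,-0.8,0],[0,0,0]],[1,[-1,-0.8,0],[0,0,0]]]' 20
python3 -m inch '[[1,[-0.5,-0.4,0],[0,0,0]],[1,[-1,-0.8,0],[0,0,0]],[1,[-1,-0.8,0],[0,0,0]]]'
python3 -m inch '[[1,[-0.5,-0.4,0],[0,0,0]],[1,[-1,-0.8,0],[0,0,0]],[1,[-1,-0.8,0],[0,0,0]]]'
python3 -m inch '[[1,[-0.5,-0.4,0],[0,0,0]],[1,[-1,-0.8,0],[0,0,0]],[1,[-1,-0.8,0],[0,0,0]]]'
python3 - <<'E'
from h import *
s=sense();print(s['t'],s['tcp_pos'],s['finger_gap'])
p,d=snapshot("wrist");cv2.imwrite('pics/w1.png',p)
p,d=snapshot("scene");cv2.imwrite('pics/s1.png',p)
E
```

```text
t: 0.45
tcp_pos: [0.2429, 0.4955, 0.1981]
tool_rot: [0.135, 0.991, -0.001, -0.0]
force: [0.3, -0.4, 0.8]
finger_gap: 0.516
t: 0.75
tcp_pos: [0.3183, 0.3918, 0.1984]
tool_rot: [0.136, 0.991, -0.001, -0.0]
force: [0.4, 0.4, 0.9]
finger_gap: 0.003
t: 1.05
tcp_pos: [0.3937, 0.2881, 0.1986]
tool_rot: [0.136, 0.991, -0.0, 0.0]
force: [0.5, -0.6, -0.3]
finger_gap: -0.0
t: 1.35
tcp_pos: [0.4691, 0.1841, 0.1986]
tool_rot: [0.136, 0.991, -0.0, 0.001]
force: [0.2, -0.7, -0.2]
finger_gap: -0.002
1.35 [0.46914819 0.18408978 0.19863043] -0.001506317163733884
```

View pics/w1.png

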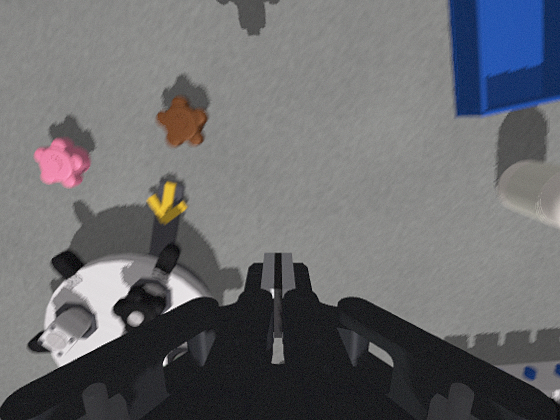

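View pics/ab.png

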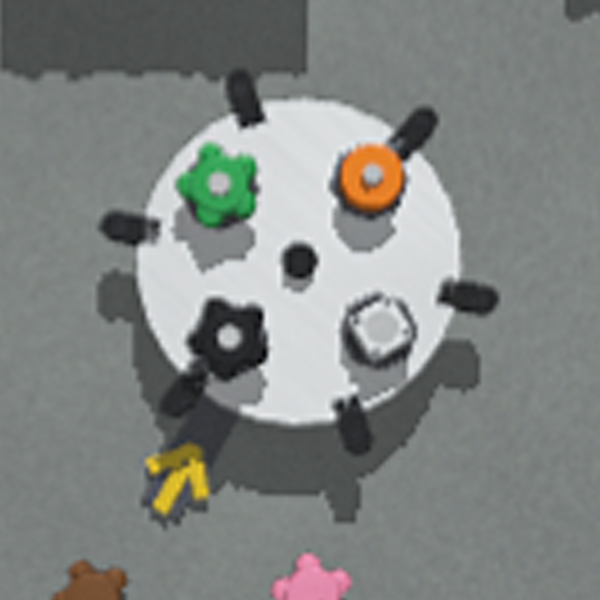

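The wrist view shows the arrow at (168,205), its head towards the disc, with a lug at (168,258) and the black knob at (137,308). I'll cross-check the front direction from this view.

```bash
python3 -m inch '[[1,[-0.5,-0.4,0],[0,0,0.02]],[1,[-0.99,-0.76,0],[0,0,0.044]],[1,[-0.99,-0.76,0],[0,0,0.068]],[1,[-0.99,-0.76,0],[0,0,0.092]],[1,[-0.99,-0.76,0],[0,0,0.116]],[1,[-0.99,-0.76,0],[0,0,0.1375]],[1,[-0.99,-0.76,0],[0,0,0.1375]]]'
cat > w.py <<'E'
from h import *
import sys
cam=camera_info("wrist");p,d=snapshot("wrist");cv2.imwrite(f'pics/{sys.argv[1]}.png',p)
C=np.array([.5958,-.0262])
hsv=cv2.cvtColor(p,cv2.COLOR_BGR2HSV).astype(int);H,S,V=hsv[...,0],hsv[...,1],hsv[...,2]
def pts(m,z):
    v,u=np.nonzero(m);return toworld(cam,np.c_[u,v],z=z)
Y=pts((H>20)&(H<34)&(S>120)&(V>60),.014)[:,:2]
r=np.hypot(*(Y-C).T);Y=Y[(r>.125)&(r<.2)]
w=Y-C
print('yellow n',len(Y),'mean',Y.mean(0),'ang',np.degrees(np.arctan2(*(Y.mean(0)-C)[::-1])),'r range',np.percentile(np.hypot(*w.T),[1,99]))
G=pts((H>45)&(H<80)&(S>120),.1)[:,:2]
if len(G):
  g=G[np.hypot(*(G-C).T)<.12];print('green',len(g),g.mean(0),np.degrees(np.arctan2(*(g.mean(0)-C)[::-1])))
s=sense();print(s['t'],s['tcp_pos'],s['q'])
E
python3 w.py w2
```

```text
t: 2.15
tcp_pos: [0.5412, 0.088, 0.1983]
tool_rot: [0.537, 0.844, -0.0, -0.001]
force: [0.3, 0.8, 0.3]
finger_gap: 0.005
yellow n 836 mean [0.45698445 0.05304231] ang 150.2802828164736 r range [0.1379398  0.18595214]
green 1070 [0.62930194 0.0360229 ] 61.70117306665686
2.2 [0.54134877 0.08798731 0.19838537] [-4.28298825e-02  4.25300223e-01  1.62531881e+00  2.92248041e-04
  1.09193710e+00 -4.82637709e-01]
```

View pics/w2.png

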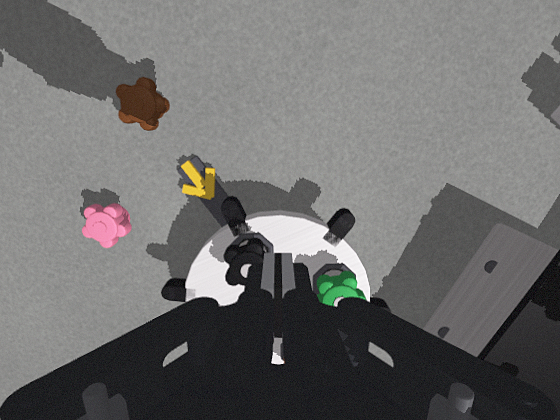

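The arrow's reach of 138–186 mm matches the spec, and the front direction is 150.4° by both cameras. The fingers are over the gap between two lugs, outside the rim, so I'm lowering.

```bash
python3 -m inch '[[1,[-0.04,0,0.3],[0,0,0]],[1,[-0.04,0,0.6],[0,0,0]],[1,[-0.04,0,0.8],[0,0,0]],[1,[-0.04,0,0.8],[0,0,0]]]'
python3 -m inch '[[1,[0,0,0.2],[0,0,0]],[1,[0,0,0.4],[0,0,0]],[1,[0,0,0.6],[0,0,0]],[1,[0,0,0.72],[0,0,0]],[1,[0,0,0.72],[0,0,0]],[1,[0,0,0.72],[0,0,0]]]'
python3 - <<'E'
from h import *
p,d=snapshot("scene");cv2.imwrite('pics/s2.png',cv2.resize(p[150:300,200:400],None,fx=4,fy=4))
s=sense();w=s['tcp_pos'][:2]-[.5958,-.0262];print(s['t'],s['tcp_pos'],np.hypot(*w),np.degrees(np.arctan2(w[1],w[0])),s['force'])
E
```

```text
t: 2.6
tcp_pos: [0.5409, 0.0841, 0.1159]
tool_rot: [0.536, 0.844, -0.002, -0.003]
force: [-1.5, -0.1, -0.2]
finger_gap: 0.003
t: 3.2
tcp_pos: [0.5444, 0.0837, 0.0474]
tool_rot: [0.537, 0.844, 0.0, 0.001]
force: [1.3, -0.4, 0.8]
finger_gap: 0.003
3.25 [0.54467395 0.08362195 0.04765508] 0.12113931566918296 114.96366565314551 [ 0.10216519 -0.13287053  0.0914476 ]
```

View pics/s2.png

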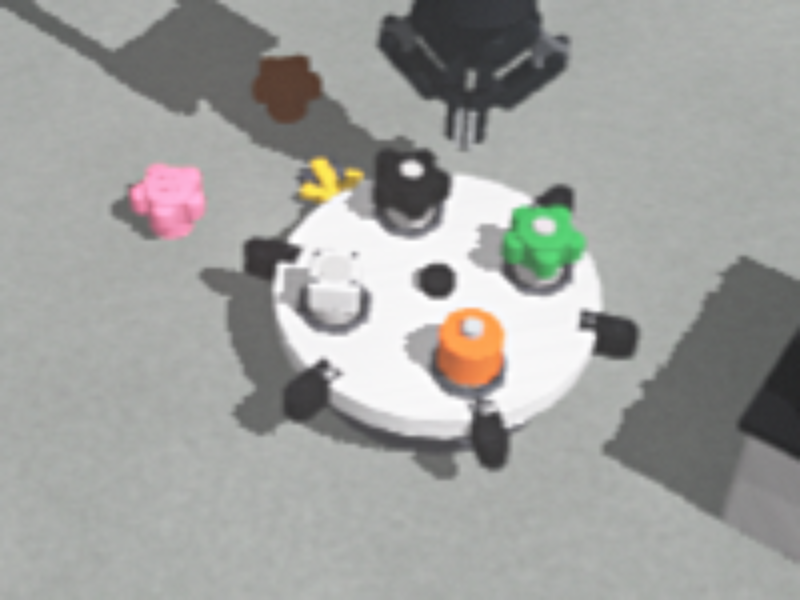

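Run:
```python
import numpy as np
for D in np.arange(1,51,1.): 
    a=np.radians(D);print(D,round(1.21*(np.cos(a)-1),3),round(-1.21*np.sin(a),3),round(-D/360,4),end=' | ')
```

```text
1.0 -0.0 -0.021 -0.0028 | 2.0 -0.001 -0.042 -0.0056 | 3.0 -0.002 -0.063 -0.0083 | 4.0 -0.003 -0.084 -0.0111 | 5.0 -0.005 -0.105 -0.0139 | 6.0 -0.007 -0.126 -0.0167 | 7.0 -0.009 -0.147 -0.0194 | 8.0 -0.012 -0.168 -0.0222 | 9.0 -0.015 -0.189 -0.025 | 10.0 -0.018 -0.21 -0.0278 | 11.0 -0.022 -0.231 -0.0306 | 12.0 -0.026 -0.252 -0.0333 | 13.0 -0.031 -0.272 -0.0361 | 14.0 -0.036 -0.293 -0.0389 | 15.0 -0.041 -0.313 -0.0417 | 16.0 -0.047 -0.334 -0.0444 | 17.0 -0.053 -0.354 -0.0472 | 18.0 -0.059 -0.374 -0.05 | 19.0 -0.066 -0.394 -0.0528 | 20.0 -0.073 -0.414 -0.0556 | 21.0 -0.08 -0.434 -0.0583 | 22.0 -0.088 -0.453 -0.0611 | 23.0 -0.096 -0.473 -0.0639 | 24.0 -0.105 -0.492 -0.0667 | 25.0 -0.113 -0.511 -0.0694 | 26.0 -0.122 -0.53 -0.0722 | 27.0 -0.132 -0.549 -0.075 | 28.0 -0.142 -0.568 -0.0778 | 29.0 -0.152 -0.587 -0.0806 | 30.0 -0.162 -0.605 -0.0833 | 31.0 -0.173 -0.623 -0.0861 | 32.0 -0.184 -0.641 -0.0889 | 33.0 -0.195 -0.659 -0.0917 | 34.0 -0.207 -0.677 -0.0944 | 35.0 -0.219 -0.694 -0.0972 | 36.0 -0.231 -0.711 -0.1 | 37.0 -0.244 -0.728 -0.1028 | 38.0 -0.257 -0.745 -0.1056 | 39.0 -0.27 -0.761 -0.1083 | 40.0 -0.283 -0.778 -0.1111 | 41.0 -0.297 -0.794 -0.1139 | 42.0 -0.311 -0.81 -0.1167 | 43.0 -0.325 -0.825 -0.1194 | 44.0 -0.34 -0.841 -0.1222 | 45.0 -0.354 -0.856 -0.125 | 46.0 -0.369 -0.87 -0.1278 | 47.0 -0.385 -0.885 -0.1306 | 48.0 -0.4 -0.899 -0.1333 | 49.0 -0.416 -0.913 -0.1361 | 50.0 -0.432 -0.927 -0.1389 |
```

```bash
python3 -m inch '[[1,[-0.003,-0.084,0],[0,0,-0.011]],[1,[-0.009,-0.147,0],[0,0,-0.019]],[1,[-0.015,-0.189,0],[0,0,-0.025]],[1,[-0.018,-0.21,0],[0,0,-0.028]],[1,[-0.022,-0.231,0],[0,0,-0.031]],[1,[-0.026,-0.252,0],[0,0,-0.033]],[1,[-0.031,-0.272,0],[0,0,-0.036]],[1,[-0.036,-0.293,0],[0,0,-0.039]],[1,[-0.041,-0.313,0],[0,0,-0.042]],[1,[-0.053,-0.354,0],[0,0,-0.047]],[1,[-0.066,-0.394,0],[0,0,-0.053]],[1,[-0.08,-0.434,0],[0,0,-0.058]],[1,[-0.096,-0.473,0],[0,0,-0.064]],[1,[-0.113,-0.511,0],[0,0,-0.069]],[1,[-0.132,-0.549,0],[0,0,-0.075]],[1,[-0.152,-0.587,0],[0,0,-0.081]],[1,[-0.162,-0.605,0],[0,0,-0.083]],[1,[-0.162,-0.605,0],[0,0,-0.083]]]'
cat > m2.py <<'E'
exec(open('m.py').read())
s=sense();w=s['tcp_pos'][:2]-[.5958,-.0262];print(s['t'],s['tcp_pos'],np.hypot(*w),np.degrees(np.arctan2(w[1],w[0])),s['force'])
p,d=snapshot("scene");cv2.imwrite(f'pics/s{n}.png',cv2.resize(p[150:300,200:400],None,fx=4,fy=4))
E
python3 m2.py b
```

```text
t: 5.05
tcp_pos: [0.4955, 0.0431, 0.0466]
tool_rot: [0.302, 0.953, -0.0, -0.0]
force: [0.0, -0.7, -0.1]
finger_gap: 0.001
[ 0.59444405 -0.02840218  0.065     ] 0.7744440450571446 0.17159781935558135
minenc 0.5988456606864929 -0.015464712865650654 0.11575252562761307
hullfit [ 0.59593607 -0.02315957] 0.10582032709640375
green 166 [0.6375 0.0242 0.1041] [0.0122 0.0125 0.0041]
orange 126 [ 0.6441 -0.0707  0.1005] [0.0105 0.0104 0.0045]
black 63 [0.5476 0.0104 0.1511] [0.0205 0.0149 0.1094]
yellow 31 [0.4567 0.0495 0.0131] [0.0031 0.011  0.0054]
g r 0.063 ang 48.7
o r 0.0677 ang -44.63
b r 0.0588 ang 145.17
y r 0.1571 ang 152.44
lug phase mod60 18.218879135739996 175
5.1 [0.49578398 0.04322586 0.04661001] 0.12175037461568881 145.23365231927818 [-0.11674006  0.36690815 -0.9968384 ]
```

View pics/ba.png

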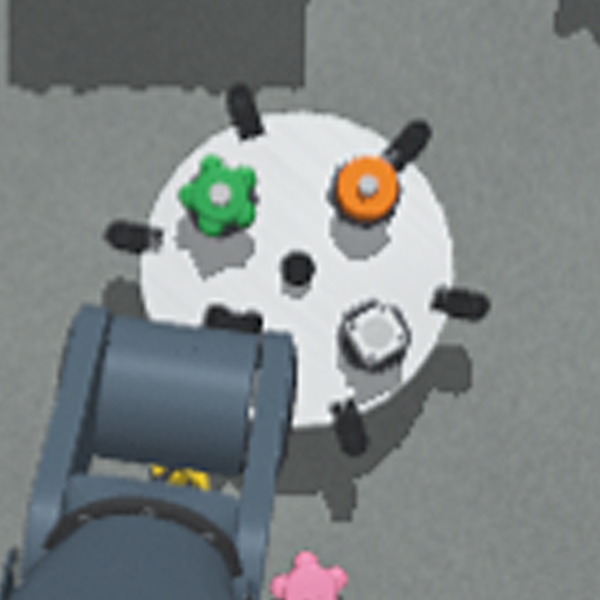

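View pics/sb.png

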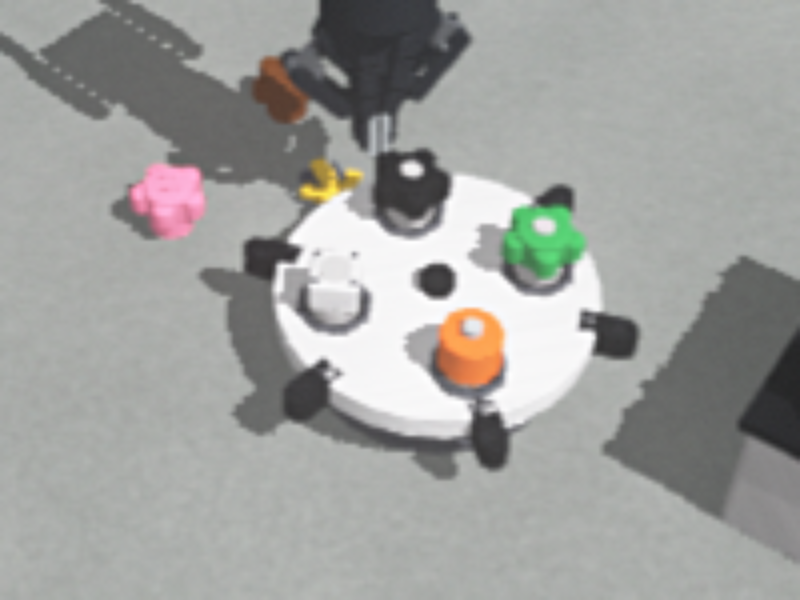

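The disc hasn't moved and there was no force, although the TCP should be at the lug. I'll check where the TCP and the lugs project in the scene view.

Run:
```python
from h import *
cam=camera_info("scene");p,d=snapshot("scene");s=sense()
Rm=R.from_quat(cam['orientation']).as_matrix().T
def pr(P): return cv2.projectPoints(np.atleast_2d(P),cv2.Rodrigues(Rm)[0],-Rm@cam['origin'],cam['K'],cam['dist'])[0][:,0]
C=np.array([.5958,-.0262])
im=cv2.resize(p[150:300,200:400],None,fx=4,fy=4,interpolation=cv2.INTER_CUBIC)
def mark(P,c):
    u,v=(pr(P)[0]-[200,150])*4;cv2.drawMarker(im,(int(u),int(v)),c,cv2.MARKER_CROSS,12,1)
mark(s['tcp_pos'],(0,0,255))
for k in range(6):
    a=np.radians(18.5+60*k);mark([*(C+.12*np.array([np.cos(a),np.sin(a)])),.065],(255,0,255))
cv2.imwrite('pics/s3.png',im);print(s['tcp_pos'],s['tau'],s['force'])
c=camera_info("wrist");print(c['origin'])
p,d=snapshot("wrist");cv2.imwrite('pics/w3.png',p)
```

```text
[0.49595142 0.04333125 0.04661782] [-6.08431594e-02 -3.83268356e+01 -8.24749768e+00 -2.27311146e-03
  4.15387651e-03  5.47840318e-04] [ 0.32199184 -0.42255318 -0.36422927]
[0.43696057 0.08489398 0.22086848]
```

View pics/s3.png

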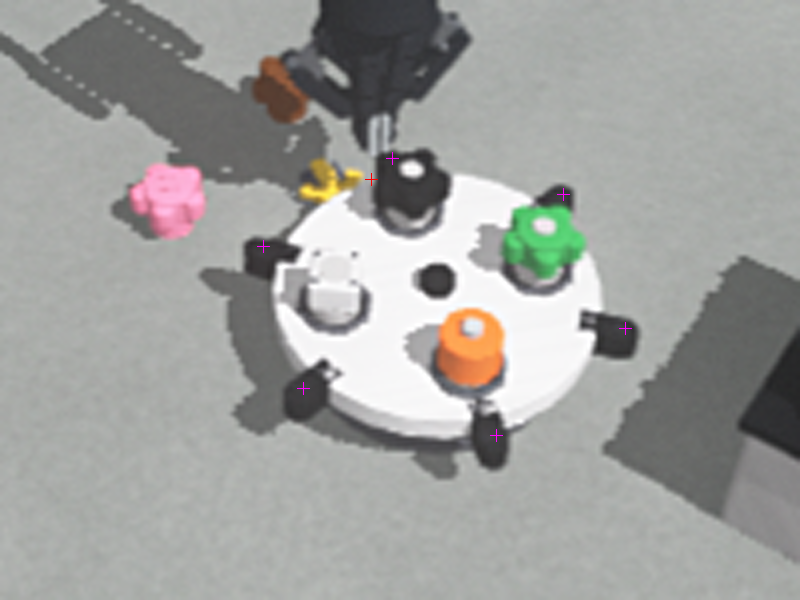

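View pics/w3.png

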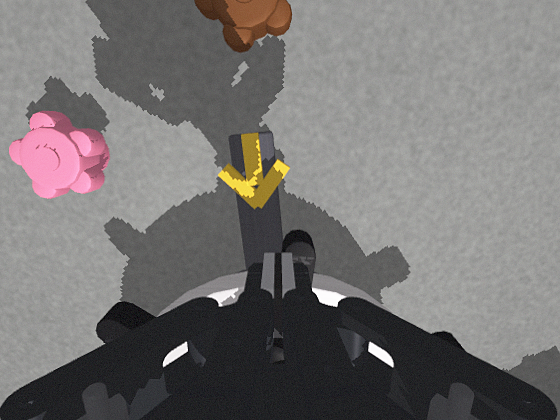

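Run:
```python
from h import *
cam=camera_info("scene");p,d=snapshot("scene")
cv2.imwrite('pics/s4.png',cv2.resize(p[155:205,260:330],None,fx=11,fy=11,interpolation=cv2.INTER_NEAREST))
s=sense()
for v in range(160,200,2):
    u=np.arange(286,305,1);P=toworld(cam,np.c_[u,np.full(len(u),v)],depth=d[v,u])
    print(v,' '.join('%d,%d,%d'%tuple((x*1000).round()) for x in P[::2]))
```

```text
160 489,16,190 494,18,191 496,23,189 501,25,189 502,33,185 506,37,183 508,42,181 515,41,185 520,42,187 518,56,176
162 490,14,185 493,19,184 500,19,187 505,20,188 502,33,178 505,38,176 509,41,175 516,40,180 520,43,180 519,55,171
164 490,15,177 492,20,175 501,16,183 504,22,180 508,24,180 505,38,169 510,41,169 516,39,174 520,44,172 508,73,146
166 489,16,170 493,20,169 501,16,176 504,21,174 505,29,169 506,38,163 511,40,164 515,42,164 519,46,164 509,73,140
168 488,19,160 494,18,164 501,17,169 501,26,162 505,29,162 505,39,155 512,38,159 516,42,158 519,46,157 508,75,131
170 393,158,3 487,29,145 500,19,159 502,26,156 506,29,156 503,44,143 512,38,153 515,43,150 519,47,149 518,58,141
172 481,30,135 483,36,131 499,20,151 503,24,151 506,30,148 504,42,138 513,37,146 514,45,141 513,57,132 520,55,137
174 486,22,136 489,26,135 498,22,142 501,27,141 504,32,138 505,41,132 510,43,133 513,47,132 514,57,125 521,55,130
176 490,15,137 492,23,132 496,25,132 500,29,132 502,36,127 507,37,129 511,41,128 513,48,124 447,168,-1 452,171,-1
178 491,14,131 492,22,125 495,28,122 501,28,126 504,33,124 506,39,120 510,4
[... 400 characters left out ...]
,33,91 504,35,93 506,42,88 463,122,1 467,127,-1 473,128,2 479,131,3
188 438,93,1 442,98,0 449,99,3 498,35,82 504,35,84 518,23,102 522,26,103 528,26,106 533,28,107 535,35,103
190 442,88,-1 449,88,3 452,94,0 458,97,1 499,43,68 522,16,103 527,18,104 531,22,104 537,23,106 542,24,108
192 448,79,2 453,82,2 457,87,0 463,89,2 497,46,57 528,8,105 532,11,105 536,15,104 541,16,106 545,20,105
194 458,64,11 464,66,13 468,70,12 467,83,1 498,45,50 531,4,103 537,4,107 540,9,104 544,12,105 549,13,106
196 464,56,14 470,58,15 502,18,67 507,21,68 531,-6,104 535,-3,104 539,1,103 544,2,105 548,5,105 554,6,107
198 496,9,63 502,10,66 507,13,66 510,17,65 532,-7,98 538,-7,102 541,-3,100 547,-2,103 551,2,102 554,6,100
```

View pics/s4.png

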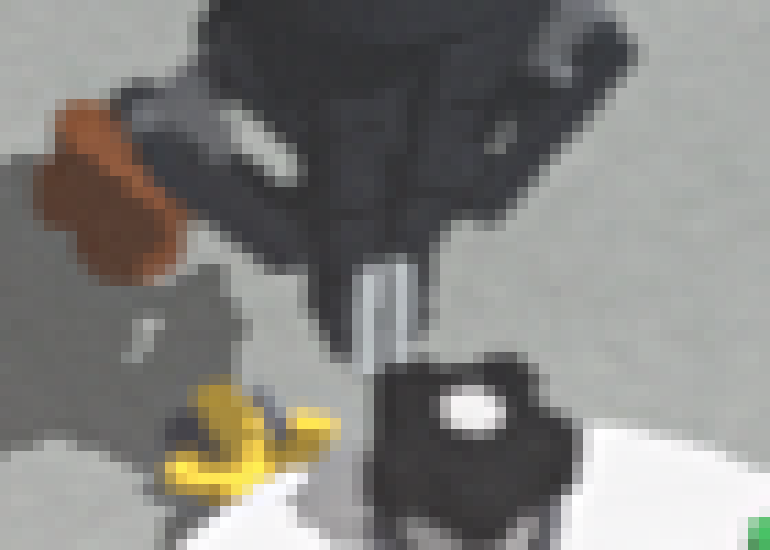

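Run:
```python
from h import *
cam=camera_info("scene")
Rm=R.from_quat(cam['orientation']).as_matrix().T
def pr(P): return cv2.projectPoints(np.atleast_2d(P),cv2.Rodrigues(Rm)[0],-Rm@cam['origin'],cam['K'],cam['dist'])[0][:,0]
for z in(.04,.0477,.06,.07,.08,.09): print(z,(pr([.5447,.0836,z])[0]-[200,150])*4)
print(tcp_to_grasp() if callable(tcp_to_grasp) else tcp_to_grasp)
s=sense();print(s['q'],s['tool_rot'],s['t'])
c=camera_info("wrist");print(c['origin'],c['orientation'])
print(R.from_quat(s['tool_rot']).inv().apply(c['origin']-s['tcp_pos']))
```

```text
0.04 [460.72400021 181.71966314]
0.0477 [461.4459272  174.02209456]
0.06 [462.61389157 161.56542094]
0.07 [463.5770844  151.28969914]
0.08 [464.55274885 140.8781622 ]
0.09 [465.54112212 130.32816832]
0.0187
[-1.37590968e-01  6.10136183e-01  1.87601928e+00  3.93477960e-05
  6.55194600e-01 -1.09515397e+00] [3.01849697e-01 9.53355519e-01 3.22234118e-05 1.17551418e-04] 5.3
[0.43693299 0.08493187 0.22086706] [0.8783371  0.45636854 0.066271   0.12593586]
[ 7.21043743e-02  3.90618513e-05 -1.74251801e-01]
```

The fingertips really end about 24 mm higher than the reported TCP, so they passed just over the lug. I'll raise the hand and measure this properly.

```bash
python3 -m inch '[[1,[0,0,-0.4],[0,0,0]],[1,[0,0,-0.8],[0,0,0]],[1,[0.2,0,-1],[0,0,0]],[1,[0.4,0,-1],[0,0,0]],[1,[0.4,0,-1],[0,0,0]]]'
python3 - <<'E'
from h import *
s=sense();cam=camera_info("scene");p,d=snapshot("scene");T=s['tcp_pos'];Rt=R.from_quat(s['tool_rot'])
print(s['t'],T,s['q'])
v,u=np.mgrid[60:260,200:400];P=toworld(cam,np.c_[u.ravel(),v.ravel()],depth=d[v,u].ravel())
L=Rt.inv().apply(P-T)
m=(abs(L[:,0])<.06)&(abs(L[:,1])<.08)&(L[:,2]<.06)&(L[:,2]>-.25)&(P[:,2]>.113)
L=L[m];print(len(L))
for z in np.arange(-.2,.02,.01):
    k=L[(L[:,2]>z)&(L[:,2]<z+.01)]
    if len(k): print(round(z,3),len(k),np.percentile(k,[2,98],axis=0)[:,:2].round(3).tolist())
Rm=R.from_quat(cam['orientation']).as_matrix().T
uv=cv2.projectPoints(T[None],cv2.Rodrigues(Rm)[0],-Rm@cam['origin'],cam['K'],cam['dist'])[0][0,0];print(uv)
im=cv2.resize(p[80:220,220:360],None,fx=4,fy=4,interpolation=cv2.INTER_NEAREST)
cv2.drawMarker(im,tuple(((uv-[220,80])*4).astype(int).tolist()),(0,0,255),cv2.MARKER_CROSS,12,1);cv2.imwrite('pics/s5.png',im)
E
```

```text
t: 5.8
tcp_pos: [0.4605, 0.0675, 0.1472]
tool_rot: [0.301, 0.954, -0.0, -0.001]
force: [-1.0, 0.5, -0.5]
finger_gap: -0.002
5.8 [0.46048077 0.06754083 0.14719155] [-9.53723275e-02  3.96439710e-01  1.87611079e+00  3.35258636e-04
  8.70801007e-01 -1.05473200e+00]
2149
-0.2 121 [[-0.039, -0.038], [-0.002, 0.028]]
-0.19 116 [[-0.038, -0.037], [-0.001, 0.03]]
-0.18 113 [[-0.038, -0.038], [0.001, 0.027]]
-0.17 79 [[-0.038, -0.038], [0.001, 0.021]]
-0.16 27 [[-0.013, -0.04], [0.003, 0.036]]
-0.15 104 [[-0.018, -0.042], [0.006, 0.038]]
-0.14 158 [[-0.021, -0.051], [0.003, 0.048]]
-0.13 185 [[-0.02, -0.062], [0.009, 0.059]]
-0.12 117 [[-0.018, -0.056], [-0.001, 0.054]]
-0.11 112 [[-0.018, -0.048], [0.008, 0.049]]
-0.1 99 [[-0.016, -0.04], [0.01, 0.04]]
-0.09 105 [[-0.015, -0.035], [0.009, 0.033]]
-0.08 35 [[-0.014, -0.028], [-0.003, 0.021]]
-0.07 36 [[-0.013, -0.014], [0.002, 0.013]]
-0.06 39 [[-0.013, -0.015], [0.003, 0.013]]
-0.05 28 [[-0.014, -0.014], [-0.001, 0.012]]
-0.04 10 [[-0.012, -0.007], [-0.004, 0.007]]
[287.98544552 157.93432627]
```

View pics/s5.png

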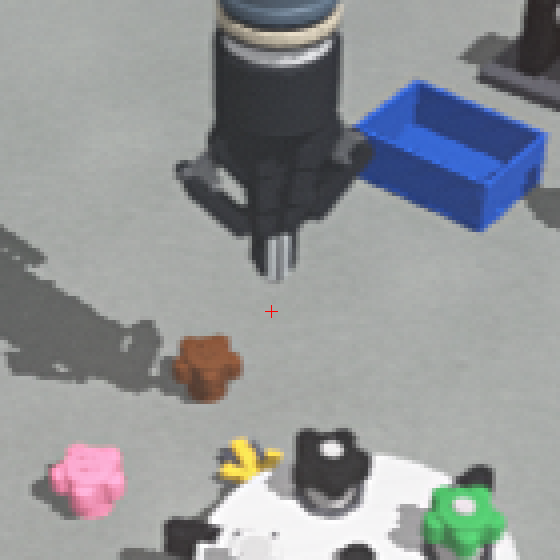

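Measured in tool z, the fingertips end about 30 mm short of the reported TCP and the body starts farther up, so there is plenty of clearance. I'll go back to the gap and lower to reported z ≈ 0.022, which puts the tip at about 0.05.

```bash
python3 -m inch '[[1,[-0.2,0.2,0],[0,0,0.02]],[1,[-0.4,0.4,0],[0,0,0.042]],[1,[-0.59,0.62,0],[0,0,0.064]],[1,[-0.59,0.62,0.1],[0,0,0.083]],[1,[-0.59,0.62,0.3],[0,0,0.083]],[1,[-0.59,0.62,0.4],[0,0,0.083]],[1,[-0.59,0.62,0.4],[0,0,0.083]]]'
python3 -m inch '[[1,[0,0,0.2],[0,0,0]],[1,[0,0,0.4],[0,0,0]],[1,[0,0,0.6],[0,0,0]],[1,[0,0,0.75],[0,0,0]],[1,[0,0,0.85],[0,0,0]],[1,[0,0,0.85],[0,0,0]],[1,[0,0,0.85],[0,0,0]]]'
python3 m2.py c
```

```text
t: 6.55
tcp_pos: [0.5459, 0.0827, 0.1045]
tool_rot: [0.537, 0.843, -0.001, -0.002]
force: [-0.0, -0.0, 1.1]
finger_gap: -0.004
t: 7.25
tcp_pos: [0.5475, 0.083, 0.022]
tool_rot: [0.537, 0.843, 0.0, 0.0]
force: [-0.5, 0.3, 1.0]
finger_gap: -0.003
[ 0.59444405 -0.02840218  0.065     ] 0.7744440450571446 0.17159781935558135
minenc 0.5994027853012085 -0.015239815227687359 0.11566672474145889
hullfit [ 0.59622793 -0.0234351 ] 0.10560238569441437
green 165 [0.6379 0.0241 0.1038] [0.012  0.0125 0.0043]
orange 126 [ 0.6441 -0.0708  0.1005] [0.0104 0.0104 0.0045]
black 154 [0.5395 0.0161 0.162 ] [0.0142 0.0109 0.1096]
yellow 25 [0.4553 0.0382 0.012 ] [0.0079 0.0022 0.0067]
g r 0.0632 ang 48.78
o r 0.0673 ang -44.71
b r 0.0691 ang 145.17
y r 0.1538 ang 156.37
lug phase mod60 17.958049397386667 157
7.3 [0.54777183 0.08297225 0.02237048] 0.11926979922245096 113.74614454218002 [-0.33828468 -0.27478011  0.6476605 ]
```

View pics/sc.png

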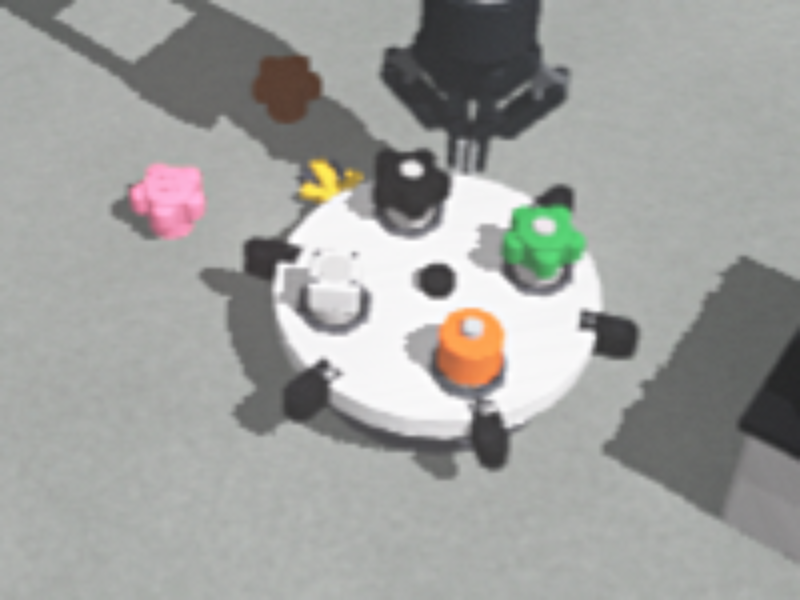

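The tip now stands beside the rim at lug level, at (467,165). I'll work out the arc numbers from this pose.

```bash
cat > arc.py <<'E'
from h import *
import sys
s=sense();C=np.array([.5958,-.0262]);Rt=R.from_quat(s['tool_rot'])
x=Rt.as_matrix()[:,0];psi=np.degrees(np.arctan2(x[1],x[0]))
r=float(sys.argv[1]);a,b,st=map(float,sys.argv[2:5])
print('psi',psi,'off',sys.argv[5:])
o=float(sys.argv[5]) if len(sys.argv)>5 else 0
for th in np.arange(a,b+.01,st):
    t=np.radians(th);P=np.r_[C+r*np.array([np.cos(t),np.sin(t)]),s['tcp_pos'][2]]
    L=Rt.inv().apply(P-s['tcp_pos'])*10
    dz=-(th+o-psi+180)%360-180 if 0 else -((th+o-psi+180)%360-180)
    print('%.1f: [%.2f,%.3f] %.4f'%(th,L[0],L[1],dz/360),end=' | ')
E
python3 arc.py .1235 114 152 2
```

```text
psi 114.98417880735106 off []
114.0: [0.04,-0.005] 0.0027 | 116.0: [0.04,-0.048] -0.0028 | 118.0: [0.04,-0.091] -0.0084 | 120.0: [0.04,-0.134] -0.0139 | 122.0: [0.03,-0.177] -0.0195 | 124.0: [0.03,-0.220] -0.0250 | 126.0: [0.02,-0.262] -0.0306 | 128.0: [0.01,-0.304] -0.0362 | 130.0: [0.00,-0.346] -0.0417 | 132.0: [-0.01,-0.388] -0.0473 | 134.0: [-0.02,-0.429] -0.0528 | 136.0: [-0.04,-0.469] -0.0584 | 138.0: [-0.06,-0.509] -0.0639 | 140.0: [-0.07,-0.549] -0.0695 | 142.0: [-0.09,-0.587] -0.0750 | 144.0: [-0.11,-0.625] -0.0806 | 146.0: [-0.13,-0.663] -0.0862 | 148.0: [-0.16,-0.699] -0.0917 | 150.0: [-0.18,-0.735] -0.0973 | 152.0: [-0.21,-0.770] -0.1028 |
```

```bash
python3 -m inch '[[1,[0.04,-0.005,0],[0,0,0.002]],[1,[0.04,-0.048,0],[0,0,-0.003]],[1,[0.04,-0.091,0],[0,0,-0.008]],[1,[0.04,-0.134,0],[0,0,-0.014]],[1,[0.03,-0.155,0],[0,0,-0.017]],[1,[0.03,-0.177,0],[0,0,-0.02]],[1,[0.03,-0.2,0],[0,0,-0.022]],[1,[0.03,-0.22,0],[0,0,-0.025]],[1,[0.03,-0.241,0],[0,0,-0.028]],[1,[0.02,-0.262,0],[0,0,-0.031]],[1,[0.02,-0.283,0],[0,0,-0.033]],[1,[0.01,-0.304,0],[0,0,-0.036]],[1,[0,-0.346,0],[0,0,-0.042]],[1,[-0.01,-0.388,0],[0,0,-0.047]],[1,[-0.02,-0.429,0],[0,0,-0.053]],[1,[-0.04,-0.469,0],[0,0,-0.058]],[1,[-0.06,-0.509,0],[0,0,-0.064]],[1,[-0.07,-0.549,0],[0,0,-0.07]],[1,[-0.08,-0.57,0],[0,0,-0.072]],[1,[-0.08,-0.57,0],[0,0,-0.072]]]'
python3 m2.py d; python3 arc.py .1235 142 192 2
```

```text
t: 9.35
tcp_pos: [0.4987, 0.0515, 0.0217]
tool_rot: [0.335, 0.942, -0.0, 0.0]
force: [0.5, -0.0, 0.2]
finger_gap: 0.003
[ 0.59444405 -0.02840218  0.065     ] 0.7744440450571446 0.17159781935558135
minenc 0.5956631302833557 -0.026025068014860153 0.10510336607694626
hullfit [ 0.59564778 -0.02595072] 0.10402296462117232
green 169 [0.6254 0.0326 0.1034] [0.0121 0.0126 0.0042]
orange 128 [ 0.6521 -0.0583  0.1001] [0.0104 0.0107 0.005 ]
black 27 [ 0.5252 -0.001   0.1943] [0.0203 0.0128 0.1292]
yellow 0 [nan nan nan] [nan nan nan]
g r 0.0656 ang 63.06
o r 0.0651 ang -29.8
b r 0.0747 ang 160.49
y r nan ang nan
lug phase mod60 -28.98984652302392 165
9.4 [0.49872914 0.05157693 0.021671  ] 0.12438651083814416 141.29694200606755 [1.71003289 0.19318134 0.38924704]
psi 140.88315565975648 off []
142.0: [-0.01,-0.015] -0.0031 | 144.0: [-0.01,-0.058] -0.0087 | 146.0: [-0.01,-0.101] -0.0142 | 148.0: [-0.02,-0.144] -0.0198 | 150.0: [-0.02,-0.187] -0.0253 | 152.0: [-0.03,-0.229] -0.0309 | 154.0: [-0.04,-0.271] -0.0364 | 156.0: [-0.05,-0.313] -0.0420 | 158.0: [-0.06,-0.355] -0.0475 | 160.0: [-0.08,-0.396] -0.0531 | 162.0: [-0.09,-0.436] -0.0587 | 164.0: [-0.11,-0.476] -0.0642 | 166.0: [-0.13,-0.515] -0.0698 | 168.0: [-0.14,-0.554] -0.0753 | 170.0: [-0.17,-0.592] -0.0809 | 172.0: [-0.19,-0.629] -0.0864 | 174.0: [-0.21,-0.666] -0.0920 | 176.0: [-0.23,-0.702] -0.0975 | 178.0: [-0.26,-0.736] -0.1031 | 180.0: [-0.29,-0.770] -0.1087 | 182.0: [-0.31,-0.803] -0.1142 | 184.0: [-0.34,-0.835] -0.1198 | 186.0: [-0.37,-0.866] -0.1253 | 188.0: [-0.40,-0.896] -0.1309 | 190.0: [-0.44,-0.925] -0.1364 | 192.0: [-0.47,-0.953] -0.1420 | <string>:14: RuntimeWarning: Mean of empty slice.
  ret = um.true_divide(
  ret = _var(a, axis=axis, dtype=dtype, out=out, ddof=ddof,
  arrmean = um.true_divide(arrmean, div, out=arrmean,
  ret = um.true_divide(
```

View pics/sd.png

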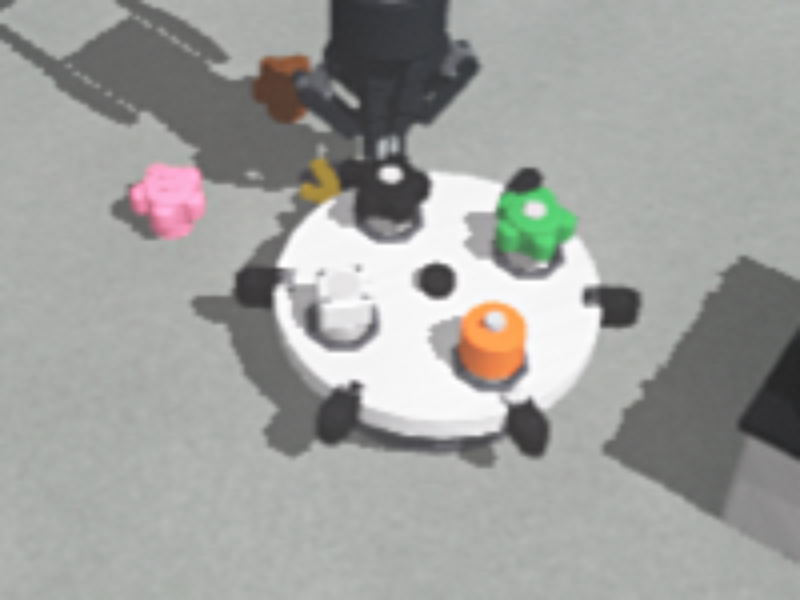

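It works: the disc turned about 12.5° with the parts steady. Continuing the push.

```bash
python3 -m inch '[[1,[-0.01,-0.015,0],[0,0,-0.003]],[1,[-0.01,-0.04,0],[0,0,-0.006]],[1,[-0.01,-0.08,0],[0,0,-0.011]],[1,[-0.02,-0.122,0],[0,0,-0.017]],[1,[-0.02,-0.165,0],[0,0,-0.022]],[1,[-0.03,-0.208,0],[0,0,-0.028]],[1,[-0.04,-0.25,0],[0,0,-0.034]],[1,[-0.05,-0.292,0],[0,0,-0.039]],[1,[-0.06,-0.334,0],[0,0,-0.045]],[1,[-0.07,-0.376,0],[0,0,-0.05]],[1,[-0.09,-0.416,0],[0,0,-0.056]],[1,[-0.1,-0.456,0],[0,0,-0.061]],[1,[-0.12,-0.496,0],[0,0,-0.067]],[1,[-0.14,-0.535,0],[0,0,-0.072]],[1,[-0.155,-0.573,0],[0,0,-0.078]],[1,[-0.18,-0.61,0],[0,0,-0.084]],[1,[-0.2,-0.648,0],[0,0,-0.089]],[1,[-0.22,-0.684,0],[0,0,-0.095]],[1,[-0.24,-0.71,0],[0,0,-0.099]],[1,[-0.24,-0.71,0],[0,0,-0.099]]]'
python3 m2.py e 2>/dev/null; python3 arc.py .1235 178 228 2
```

```text
t: 11.45
tcp_pos: [0.4721, -0.0188, 0.0215]
tool_rot: [0.03, 1.0, -0.0, -0.0]
force: [0.1, -0.0, 0.2]
finger_gap: -0.003
[ 0.59444405 -0.02840218  0.065     ] 0.7744440450571446 0.17159781935558135
minenc 0.5905827879905701 -0.015882978215813637 0.11580806225538254
hullfit [ 0.59409987 -0.02388946] 0.10538174388296152
green 168 [0.5848 0.041  0.104 ] [0.0124 0.0121 0.0041]
orange 133 [ 0.6607 -0.0177  0.1004] [0.0107 0.0104 0.0043]
black 84 [ 0.5358 -0.0369  0.1043] [0.0066 0.0125 0.0034]
yellow 17 [0.4652 0.0666 0.0136] [0.0036 0.0037 0.0055]
g r 0.0655 ang 98.16
o r 0.0669 ang 5.27
b r 0.0598 ang -167.4
y r 0.1575 ang 144.91
lug phase mod60 6.584452844025475 175
11.5 [ 0.47232952 -0.0187406   0.02157646] 0.12369560624635484 176.54270970306453 [ 0.39707354 -0.39848034  0.24935296]
psi 176.53410183241724 off []
178.0: [-0.00,-0.032] -0.0041 | 180.0: [-0.00,-0.075] -0.0096 | 182.0: [-0.01,-0.118] -0.0152 | 184.0: [-0.01,-0.161] -0.0207 | 186.0: [-0.02,-0.204] -0.0263 | 188.0: [-0.02,-0.246] -0.0318 | 190.0: [-0.03,-0.288] -0.0374 | 192.0: [-0.04,-0.330] -0.0430 | 194.0: [-0.06,-0.371] -0.0485 | 196.0: [-0.07,-0.412] -0.0541 | 198.0: [-0.09,-0.452] -0.0596 | 200.0: [-0.10,-0.492] -0.0652 | 202.0: [-0.12,-0.532] -0.0707 | 204.0: [-0.14,-0.570] -0.0763 | 206.0: [-0.16,-0.608] -0.0818 | 208.0: [-0.18,-0.645] -0.0874 | 210.0: [-0.20,-0.682] -0.0930 | 212.0: [-0.23,-0.717] -0.0985 | 214.0: [-0.25,-0.752] -0.1041 | 216.0: [-0.28,-0.786] -0.1096 | 218.0: [-0.31,-0.818] -0.1152 | 220.0: [-0.34,-0.850] -0.1207 | 222.0: [-0.37,-0.881] -0.1263 | 224.0: [-0.40,-0.911] -0.1318 | 226.0: [-0.43,-0.939] -0.1374 | 228.0: [-0.47,-0.967] -0.1430 |
```

View pics/se.png

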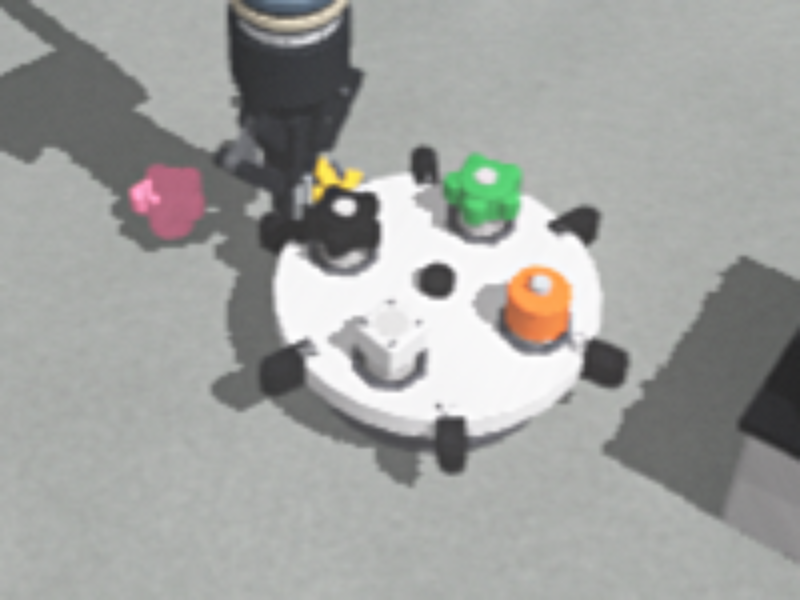

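```bash
python3 -m inch '[[1,[0,-0.03,0],[0,0,-0.004]],[1,[0,-0.06,0],[0,0,-0.008]],[1,[-0.01,-0.1,0],[0,0,-0.013]],[1,[-0.01,-0.15,0],[0,0,-0.019]],[1,[-0.02,-0.204,0],[0,0,-0.026]],[1,[-0.025,-0.257,0],[0,0,-0.033]],[1,[-0.04,-0.31,0],[0,0,-0.04]],[1,[-0.05,-0.36,0],[0,0,-0.047]],[1,[-0.07,-0.412,0],[0,0,-0.054]],[1,[-0.09,-0.46,0],[0,0,-0.061]],[1,[-0.11,-0.51,0],[0,0,-0.068]],[1,[-0.135,-0.56,0],[0,0,-0.075]],[1,[-0.16,-0.608,0],[0,0,-0.082]],[1,[-0.18,-0.655,0],[0,0,-0.089]],[1,[-0.21,-0.7,0],[0,0,-0.096]],[1,[-0.24,-0.74,0],[0,0,-0.102]],[1,[-0.27,-0.77,0],[0,0,-0.107]],[1,[-0.29,-0.8,0],[0,0,-0.112]],[1,[-0.31,-0.818,0],[0,0,-0.115]],[1,[-0.31,-0.818,0],[0,0,-0.115]]]'
python3 m2.py f 2>/dev/null; python3 arc.py .1235 216 230 1
```

```text
t: 13.55
tcp_pos: [0.4986, -0.1022, 0.0216]
tool_rot: [-0.325, 0.946, -0.0, -0.0]
force: [-1.4, -0.1, 1.3]
finger_gap: -0.004
[ 0.59444405 -0.02840218  0.065     ] 0.7744440450571446 0.17159781935558135
minenc 0.6089687347412109 -0.022469619289040565 0.11828260868787766
hullfit [ 0.60370056 -0.02289696] 0.10816093508604073
green 165 [0.5426 0.0182 0.1037] [0.0121 0.0123 0.0033]
orange 127 [0.6371 0.0249 0.1009] [0.0101 0.0106 0.0041]
black 44 [ 0.5391 -0.0529  0.2586] [0.0196 0.0081 0.1359]
yellow 0 [nan nan nan] [nan nan nan]
g r 0.0737 ang 146.06
o r 0.0583 ang 55.0
b r 0.0712 ang -155.07
y r nan ang nan
lug phase mod60 -10.242162992617605 151
13.6 [ 0.49858022 -0.1020592   0.02156564] 0.12331384567041348 -142.03559593151758 [-0.63948849 -0.04618033  0.55105484]
psi -142.0753467026183 off []
216.0: [0.00,0.042] 0.0053 | 217.0: [0.00,0.021] 0.0026 | 218.0: [0.00,-0.001] -0.0002 | 219.0: [0.00,-0.022] -0.0030 | 220.0: [0.00,-0.044] -0.0058 | 221.0: [0.00,-0.065] -0.0085 | 222.0: [-0.00,-0.087] -0.0113 | 223.0: [-0.00,-0.108] -0.0141 | 224.0: [-0.00,-0.130] -0.0169 | 225.0: [-0.01,-0.151] -0.0197 | 226.0: [-0.01,-0.173] -0.0224 | 227.0: [-0.01,-0.194] -0.0252 | 228.0: [-0.02,-0.215] -0.0280 | 229.0: [-0.02,-0.236] -0.0308 | 230.0: [-0.03,-0.257] -0.0335 |
```

View pics/fa.png

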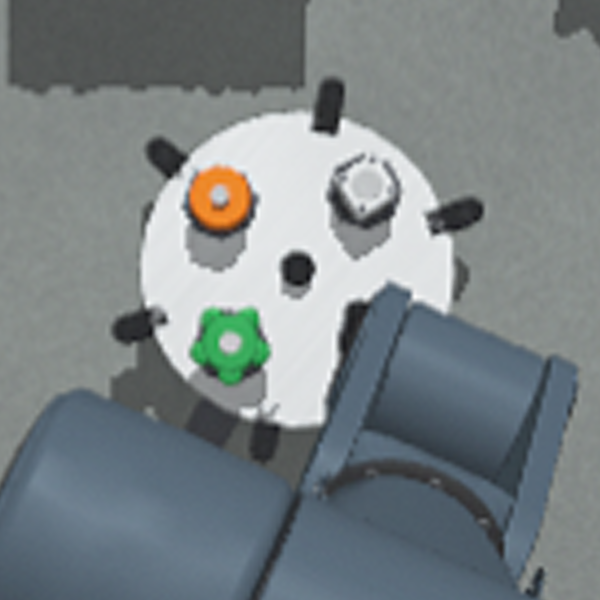

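View pics/sf.png

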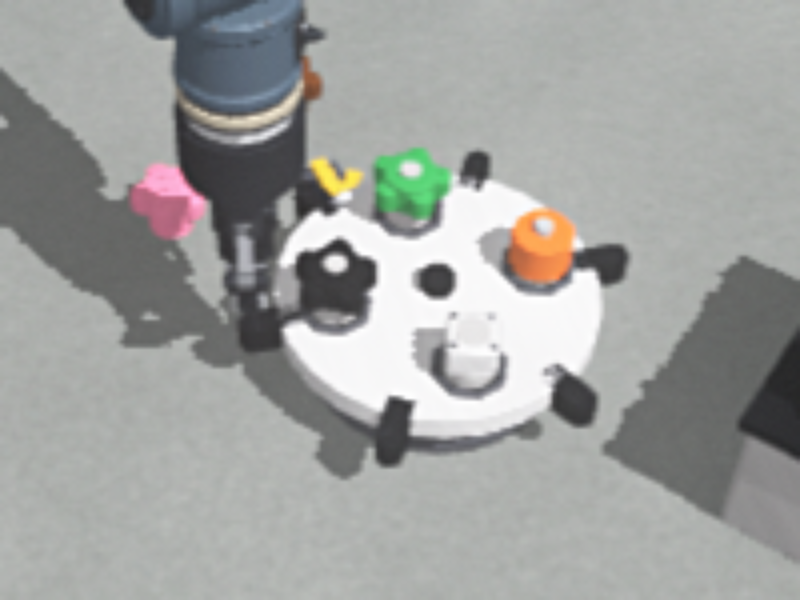

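Green is at about 140.3°, so roughly 10° remain. I'll push slowly by 9°, back off, raise, and measure with a clear view.

```bash
python3 -m inch '[[1,[0,-0.012,0],[0,0,-0.002]],[1,[0,-0.03,0],[0,0,-0.004]],[1,[0,-0.05,0],[0,0,-0.0065]],[1,[0,-0.075,0],[0,0,-0.01]],[1,[0,-0.1,0],[0,0,-0.013]],[1,[0,-0.125,0],[0,0,-0.016]],[1,[-0.005,-0.15,0],[0,0,-0.0195]],[1,[-0.01,-0.17,0],[0,0,-0.022]],[1,[-0.01,-0.185,0],[0,0,-0.024]],[1,[-0.01,-0.194,0],[0,0,-0.025]],[1,[-0.01,-0.194,0],[0,0,-0.025]],[1,[0.01,-0.15,0],[0,0,-0.025]],[1,[0.02,-0.05,0],[0,0,-0.025]],[1,[0.02,0.05,0],[0,0,-0.025]],[1,[0.02,0.05,0],[0,0,-0.025]],[1,[0.02,0.05,-0.3],[0,0,-0.025]],[1,[0.02,0.05,-0.7],[0,0,-0.025]],[1,[0.02,0.05,-1],[0,0,-0.025]],[1,[0.02,0.05,-1],[0,0,-0.025]]]'
python3 w.py wg; python3 m2.py g 2>/dev/null
```

```text
t: 15.55
tcp_pos: [0.497, -0.1004, 0.1255]
tool_rot: [-0.398, 0.917, -0.004, 0.003]
force: [0.5, 0.4, -0.3]
finger_gap: -0.002
yellow n 1104 mean [0.45515226 0.04915855] ang 151.81775541523172 r range [0.13722593 0.18586778]
green 18 [ 0.56628791 -0.09401107] -113.51918429855401
15.6 [ 0.49549294 -0.09986324  0.12363049] [-4.20225712e-01  4.78298873e-01  1.80852799e+00 -1.22488515e-04
  8.49072641e-01 -2.81066796e+00]
[ 0.59444405 -0.02840218  0.065     ] 0.7744440450571446 0.17159781935558135
minenc 0.5960059762001038 -0.02577783167362213 0.10493103414773941
hullfit [ 0.59567837 -0.02595978] 0.10403652199789858
green 170 [0.5358 0.0089 0.1042] [0.0123 0.0121 0.0033]
orange 125 [0.6285 0.0316 0.1006] [0.0104 0.0104 0.0048]
black 51 [ 0.5311 -0.0507  0.3806] [0.0261 0.0121 0.1623]
yellow 124 [0.4575 0.052  0.0129] [0.0114 0.0103 0.0048]
g r 0.0693 ang 149.82
o r 0.0663 ang 60.31
b r 0.0692 ang -159.06
y r 0.1586 ang 150.56
lug phase mod60 -1.5192642869295987 171
15.65 [ 0.49417045 -0.09929244  0.1222127 ] 0.1251841495604356 -144.27613869881748 [ 0.13351549  0.10939281 -0.0232424 ]
```

View pics/wg.png

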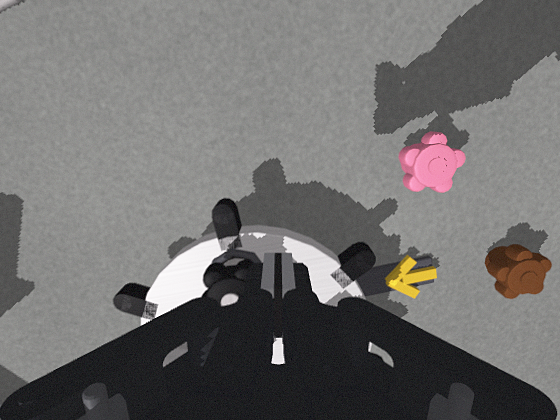

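View pics/ga.png

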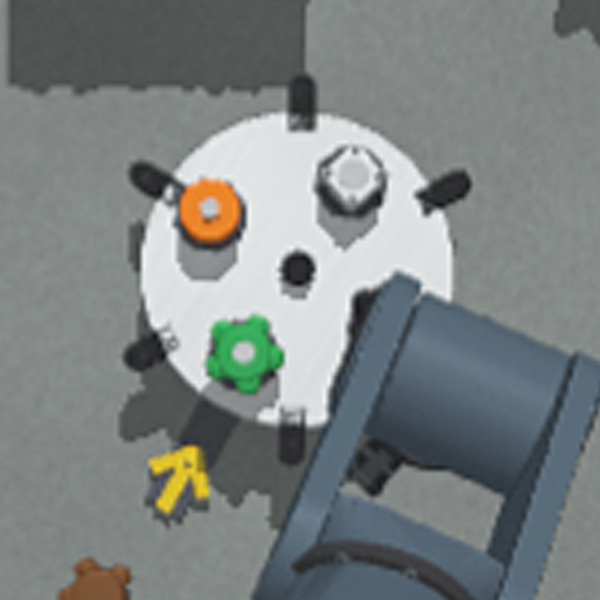

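```bash
cat > f.py <<'E'
from h import *
import sys
n=sys.argv[1]
cam=camera_info("top");p,d=snapshot("top")
x1,y1,x0,y0,k=.79,.16,.41,-.2,2000
C=np.array([.5957,-.0261])
def A(P): w=P-C;return np.degrees(np.arctan2(w[1],w[0])).round(2),np.hypot(*w).round(4)
def seg(z,f,lo=0,hi=1,zr=(-1,1)):
    im=topdown(cam,p,z,x0,x1,y0,y1,k);dd=topdown(cam,d,z,x0,x1,y0,y1,k)
    H,S,V=[c.astype(int) for c in cv2.split(cv2.cvtColor(im,cv2.COLOR_BGR2HSV))]
    r,c=np.nonzero(f(H,S,V));P=np.c_[x1-r/k,y1-c/k]
    R_=np.hypot(*(P-C).T);P=P[(R_>lo)&(R_<hi)];return im,P
im,P=seg(.065,lambda H,S,V:V<70,.114,.14)
a=np.arctan2(*(P-C).T[::-1]);print('lug',np.degrees(np.angle(np.exp(6j*a).mean())/6),len(P))
im,P=seg(.102,lambda H,S,V:(H>45)&(H<80)&(S>100),0,.12)
# min-enclosing of five-lobed knob top
(cx,cy),r=cv2.minEnclosingCircle(P.astype(np.float32));print('green circ',A(np.array([cx,cy])),r,'mean',A(P.mean(0)))
cv2.imwrite(f'pics/{n}_t.png',im[150:650,50:650])
im,P=seg(.102,lambda H,S,V:(H>5)&(H<18)&(S>150),0,.12)
(cx,cy),r=cv2.minEnclosingCircle(P.astype(np.float32));print('orange circ',A(np.array([cx,cy])),r,'mean',A(P.mean(0)))
im,P=seg(.014,lambda H,S,V:(H>20)&(H<35)&(S>110),.12,.2)
w=P-P.mean(0);ev,U=np.linalg.eigh(w.T@w);print('yellow',A(P.mean(0)),'pca',np.degrees(np.arctan2(*U[::-1,1])),len(P))
R_=np.hypot(*(P-C).T);t=P[R_<R_.min()+.006];print('tip',A(t.mean(0)),'tail',A(P[R_>R_.max()-.012].mean(0)))
print(sense()['t'])
E
python3 f.py h
```

```text
lug 1.4219516312750966 9809
green circ (np.float64(149.45), np.float64(0.0692)) 0.026497632265090942 mean (np.float64(149.5), np.float64(0.0694))
orange circ (np.float64(60.26), np.float64(0.0662)) 0.02100251615047455 mean (np.float64(60.45), np.float64(0.0658))
yellow (np.float64(150.41), np.float64(0.1585)) pca 152.08463358183764 4534
tip (np.float64(150.2), np.float64(0.1387)) tail (np.float64(150.43), np.float64(0.1803))
15.75
```

View pics/h_t.png

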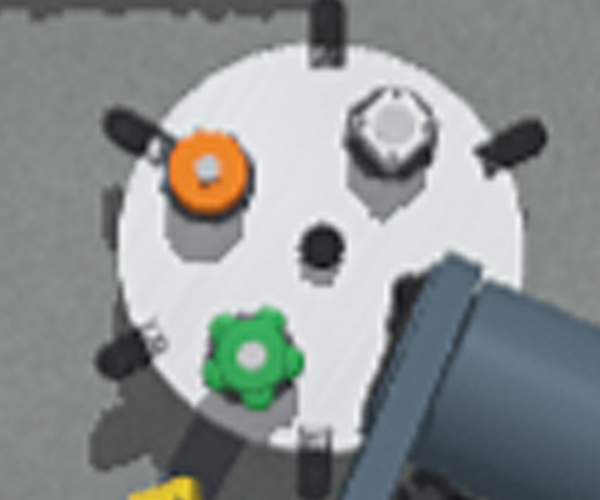

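Run:
```python
from h import *
cam=camera_info("scene");p,d=snapshot("scene")
k=2000;x1,y1,x0,y0=.79,.16,.41,-.2
def seg(z,f,ctr=None,hi=1):
    im=topdown(cam,p,z,x0,x1,y0,y1,k)
    H,S,V=[c.astype(int) for c in cv2.split(cv2.cvtColor(im,cv2.COLOR_BGR2HSV))]
    m=f(H,S,V).astype(np.uint8);n,l,st,ce=cv2.connectedComponentsWithStats(m)
    i=1+st[1:,4].argmax();r,c=np.nonzero(l==i);return im,np.c_[x1-r/k,y1-c/k]
im,P=seg(.065,lambda H,S,V:(S<40)&(V>150))
h=cv2.convexHull(P.astype(np.float32))[:,0];(cx,cy),(a,b),t=cv2.fitEllipse(h);C=np.array([cx,cy]);print('disc',C,a/2,b/2)
def A(P): w=P-C;return np.degrees(np.arctan2(w[1],w[0])).round(2),np.hypot(*w).round(4)
cv2.imwrite('pics/i_disc.png',im)
im,P=seg(.105,lambda H,S,V:(H>45)&(H<80)&(S>90))
im2=im[300:600,100:450];cv2.imwrite('pics/i_105.png',cv2.resize(im2,None,fx=2,fy=2))
print('green',A(P.mean(0)),P.mean(0))
im,P=seg(.014,lambda H,S,V:(H>20)&(H<35)&(S>110))
print('yellow',A(P.mean(0)),P.mean(0),len(P))
```

```text
Traceback (most recent call last):
cv2.error: OpenCV(4.12.0) /io/opencv/modules/imgproc/src/shapedescr.cpp:361: error: (-201:Incorrect size of input array) There should be at least 5 points to fit the ellipse in function 'fitEllipseNoDirect'
```

Run:
```python
from h import *
cam=camera_info("scene");p,d=snapshot("scene");cv2.imwrite('pics/s6.png',cv2.resize(p[150:300,200:400],None,fx=4,fy=4))
im=topdown(cam,p,.065,.41,.79,-.2,.16,2000);print(im.shape,im.mean());cv2.imwrite('pics/i_disc.png',im[:600])
```

```text
(760, 720, 3) 166.7137591374269
```

View pics/i_disc.png

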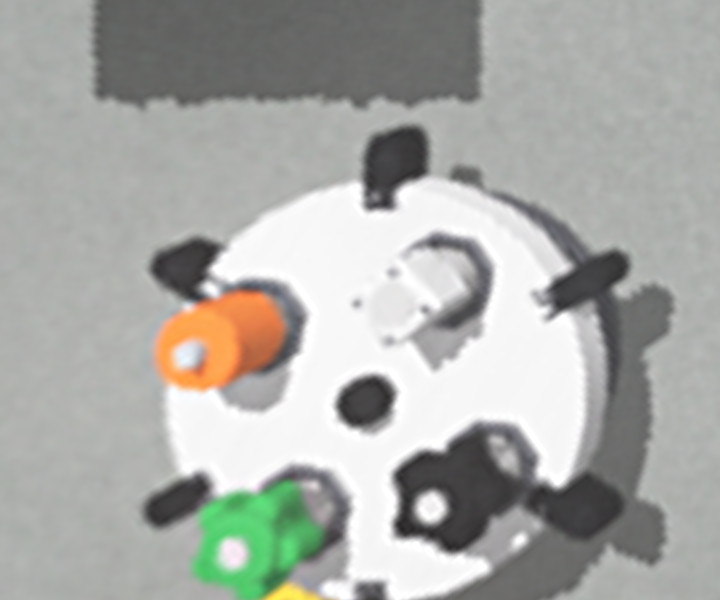

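View pics/s6.png

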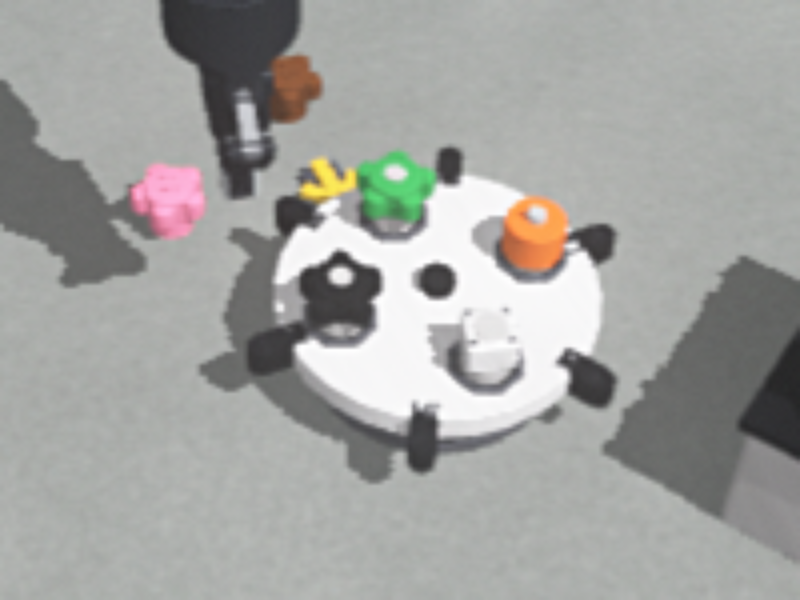

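Run:
```python
from h import *
cam=camera_info("scene")
u=np.array([[396,172],[490,323],[340,276],[537,214]])/4+[200,150]
P=np.array([toworld(cam,q,z=z)[0] for q,z in zip(u-.4,[.105,.101,.105,.107])])
print(P.round(4))
a=lambda w:np.degrees(np.arctan2(w[1],w[0]))
w=P[0]-P[1];v=P[2]-P[3];print(a(w),np.hypot(*w[:2]),a(v)-90,np.hypot(*v[:2]),P.mean(0))
y=toworld(cam,(np.array([[334,184],[320,160],[350,198]]) )/4+[200,150],z=.014);print(y)
p,d=snapshot("scene");H,S,V=[c.astype(int) for c in cv2.split(cv2.cvtColor(p,cv2.COLOR_BGR2HSV))]
r,c=np.nonzero((H>20)&(H<35)&(S>110));m=(r>180)&(r<205)&(c>270)&(c<295);Y=toworld(cam,np.c_[c[m],r[m]],z=.014)
for C in(P.mean(0),np.array([.5957,-.0261,0])): print('yellow',m.sum(),Y.mean(0),a(Y.mean(0)-C),'green',a(P[0]-C))
```

```text
[[ 0.5343  0.0104  0.105 ]
 [ 0.6491 -0.0604  0.101 ]
 [ 0.556  -0.0847  0.105 ]
 [ 0.6291  0.0292  0.107 ]]
148.336699799817 0.13488312644384684 -212.6935745644726 0.13538902992461435 [ 0.5921253  -0.02640291  0.1045    ]
[[0.45870439 0.05095958 0.014     ]
 [0.43609642 0.06528121 0.014     ]
 [0.47619456 0.04606457 0.014     ]]
yellow 84 [0.45161818 0.05040772 0.014     ] 151.33602100333547 green 147.56159410505282
yellow 84 [0.45161818 0.05040772 0.014     ] 152.03161439264738 green 149.30480148008434
```

The opposite-pair geometry in both views puts the table at about 148.4°, and the front is about 150.4°, so about 2° remain. I'll lower again behind the same lug for a small nudge, with the yaw eased off its limit.

```bash
python3 -m inch '[[1,[0,0,0.3],[0,0,0.008]],[1,[0,0,0.6],[0,0,0.015]],[1,[0,0,0.85],[0,0,0.017]],[1,[0,0,1],[0,0,0.017]],[1,[0,0,1],[0,0,0.017]],[1,[0,0,1],[0,0,0.017]]]'
cat > l.py <<'E'
from h import *
cam=camera_info("top");p,d=snapshot("top");k=2000;x1,y1=.79,.16
im=topdown(cam,p,.065,.41,x1,-.2,y1,k);C=np.array([.5957,-.0261])
V=im.max(2);r,c=np.nonzero(V<70);P=np.c_[x1-r/k,y1-c/k];w=P-C;R_=np.hypot(*w.T);th=np.degrees(np.arctan2(w[:,1],w[:,0]))
m=(R_>.108)&(R_<.127)
for c0 in(0,60,120,300):
    t=(th-c0+180)%360-180;q=t[m&(abs(t)<12)];print(c0,len(q),q.mean().round(2) if len(q) else None)
s=sense();w=s['tcp_pos'][:2]-C;print(s['t'],s['tcp_pos'],np.hypot(*w),np.degrees(np.arctan2(w[1],w[0]))%360,s['q'][5],s['force'])
E
python3 l.py; python3 arc.py .1235 216 232 2 -6
```

```text
t: 16.5
tcp_pos: [0.4935, -0.0992, 0.021]
tool_rot: [-0.349, 0.937, 0.001, -0.001]
force: [0.6, -0.0, 0.5]
finger_gap: 0.004
0 1190 -1.74
60 1187 -0.95
120 1420 -0.59
300 1228 -2.6
16.55 [ 0.49410133 -0.09940219  0.02170317] 0.12528168403730125 215.80998437056886 -2.703901478935306 [-0.35953299 -0.71551263  1.02364043]
psi -139.17409425264876 off ['-6']
216.0: [-0.02,-0.007] 0.0301 | 218.0: [-0.01,-0.050] 0.0245 | 220.0: [-0.01,-0.093] 0.0190 | 222.0: [-0.01,-0.136] 0.0134 | 224.0: [-0.02,-0.179] 0.0078 | 226.0: [-0.02,-0.222] 0.0023 | 228.0: [-0.02,-0.265] -0.0033 | 230.0: [-0.03,-0.308] -0.0088 | 232.0: [-0.04,-0.350] -0.0144 |
```

```bash
python3 -m inch '[[1,[-0.01,-0.04,0],[0,0,0]],[1,[-0.01,-0.08,0],[0,0,0]],[1,[-0.01,-0.12,0],[0,0,0]],[1,[-0.015,-0.16,0],[0,0,0]],[1,[-0.02,-0.2,0],[0,0,0]],[1,[-0.02,-0.22,0],[0,0,0]],[1,[-0.02,-0.24,0],[0,0,0]],[1,[-0.02,-0.255,0],[0,0,0]],[1,[-0.02,-0.27,0],[0,0,0]],[1,[-0.02,-0.28,0],[0,0,0]],[1,[-0.02,-0.28,0],[0,0,0]]]'
python3 l.py
```

```text
t: 17.65
tcp_pos: [0.5136, -0.1191, 0.0215]
tool_rot: [-0.349, 0.937, 0.0, -0.0]
force: [-0.6, 1.2, 0.2]
finger_gap: -0.0
0 1174 -0.28
60 1216 0.55
120 1414 0.81
300 1209 -1.05
17.7 [ 0.51353945 -0.11908857  0.02152699] 0.12408557204494983 228.53762235714711 -2.7233766225951093 [-0.60845825  1.36484706 -0.02162703]
```

```bash
python3 -m inch '[[1,[0,-0.005,0],[0,0,0]],[1,[0,-0.01,0],[0,0,0]],[1,[0,-0.01,0],[0,0,0]],[1,[0,-0.01,0],[0,0,0]],[1,[0,0.05,0],[0,0,0]],[1,[0.02,0.15,0],[0,0,0]],[1,[0.02,0.25,0],[0,0,0]],[1,[0.02,0.25,0],[0,0,0]],[1,[0.02,0.25,-0.3],[0,0,0]],[1,[0.02,0.25,-0.7],[0,0,0]],[1,[0.02,0.25,-1],[0,0,0]],[1,[0.02,0.25,-1],[0,0,0]]]'
python3 -m inch '[[1,[0.4,0,-0.3],[0,0,0]],[1,[0.8,0,-0.5],[0,0,0]],[1,[0.8,0.5,-0.6],[0,0,0]],[1,[0.8,0.9,-0.6],[0,0,0]],[1,[0.8,0.9,-0.6],[0,0,0]],[1,[0.8,0.9,-0.6],[0,0,0]]]'
python3 l.py; python3 f.py j
python3 - <<'E'
from h import *
p,d=snapshot("scene");cv2.imwrite('pics/s7.png',p);cv2.imwrite('pics/s7c.png',cv2.resize(p[150:300,200:400],None,fx=4,fy=4))
E
```

```text
t: 18.9
tcp_pos: [0.499, -0.1028, 0.1256]
tool_rot: [-0.349, 0.937, -0.003, 0.003]
force: [-0.6, -0.8, 0.1]
finger_gap: 0.002
t: 19.5
tcp_pos: [0.3759, -0.0853, 0.1814]
tool_rot: [-0.349, 0.937, -0.0, -0.0]
force: [1.7, 0.3, -0.6]
finger_gap: -0.005
0 1234 0.31
60 1239 1.08
120 1461 1.31
300 1234 -0.56
19.55 [ 0.37704337 -0.08610712  0.18148169] 0.2267412068114813 195.34617207779186 -2.7990733620337687 [-0.49608166 -0.30534143 -0.30126246]
lug -0.33687594484573435 8773
green circ (np.float64(151.31), np.float64(0.0689)) 0.02629954367876053 mean (np.float64(151.5), np.float64(0.0693))
orange circ (np.float64(62.29), np.float64(0.0662)) 0.02093501202762127 mean (np.float64(62.76), np.float64(0.0658))
yellow (np.float64(150.44), np.float64(0.1584)) pca 151.57247910207576 4557
tip (np.float64(150.34), np.float64(0.1388)) tail (np.float64(150.44), np.float64(0.1803))
19.6
```

View pics/s7c.png

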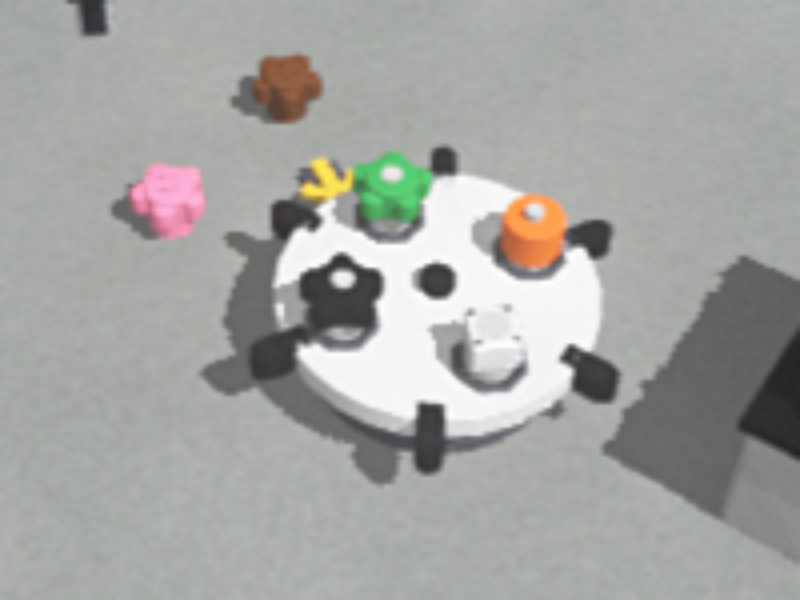

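View pics/j_t.png

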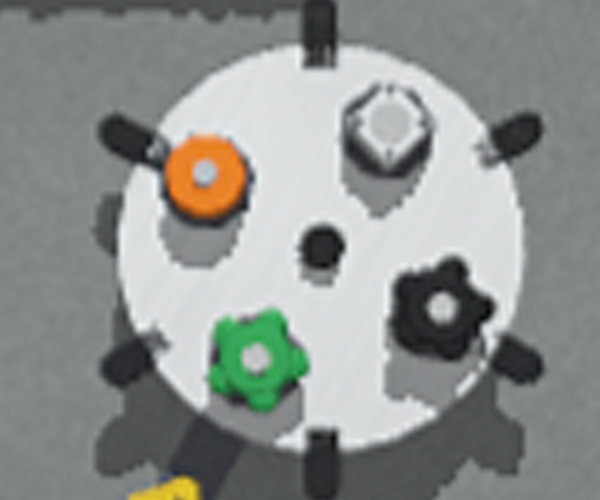

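The table reads 150.5–150.8° against the front at 150.4°. All four parts stand upright, the deck items haven't moved, and the hand is clear, so I'm handing it in.

```bash
python3 -c "
from station import *
print(sense()['qd'].round(3) if hasattr(sense()['qd'],'round') else sense()['qd']);print(sign_off())"
```

```text
[ 0.001  0.005 -0.003  0.001  0.006  0.   ]
the job is handed in; nothing more can be done
None
```

I pushed the turntable about 102° counter-clockwise by one lug, so the green-knob part now stands at the front, in line with the yellow pointer. I then took the hand away and handed the job in at about 19.6 s.

**Alignment:** in the last top view, the lines through opposite parts put the table at 150.7–150.8°. The lug estimate, which assumes the nests sit midway between lugs, gives 150.5°. The pointer reads 150.4°.
- Measured alone, the green knob read 150.9–151.5°, partly from its play in the nest, so the error is about 1° at most.
- The scene camera, checked before the last nudge, put the pointer at 151.3–152.0°, while the top and wrist views mostly agreed on 150.2–150.6°. I went with those.

**State at the end:** all four parts were upright in their nests. I saw nothing moved on the deck by eye, but I did not measure the bottle, bin, screwdriver or wrench. The hand was clear of everything and the arm at rest.

**What went wrong on the way:** on the first sweep the shut fingertips passed over the lug without touching it, because they ended about 30 mm short of the reported TCP. I measured that in the scene camera, lowered the hand further and repeated the push. At one point the last joint came close to its range limit (-2.81 of -2.85 rad), but did not pass it.

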